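# Pack the guide-tube jig and gauge its tube

### The job

Pack the wooden jig with the brass tube into the empty gap in the middle of the dark box, standing flat on the box floor with the tube's mouth facing away from the robot, and let go of it. Then take the red-handled gauge from its rest, push its rod down the tube until the brass collar stops against the mouth, keep it pressed there for a moment, and draw it right out again. Finish while still holding the gauge in the gripper, level and still, with its tip over the middle of the white reading tile and roughly 8 cm above it, touching nothing else; leave the jig packed and the other things where they are.

Things in the scene. Friction and masses are not known exactly. Their poses are not given: they have to be found in the camera images.
- box: Open dark wooden box fixed on the bench, 90 x 136 x 25 mm (x, y, z), walls and floor 5 mm. Origin: centre of its underside, z up; its +x points away from the robot within 0.2 rad. A pale wood block fills its +y end, two flat tins its -y end, tops level with the rim. The empty gap between them is centred on the box, 52 mm along y, 80 mm along x, its floor 5 mm above the bench.
- jig: Loose pale wood cradle, 70 x 46 mm (x, y), 56 mm high, 0.3 to 0.6 kg with its tube. Origin: centre of its underside, z up. Grip from above on its flat sides (y = +-23 mm, z = 0 to 56). The tube leans out at +x; the mouth's upper edge is at x = 39, z = 78 mm. At the start it stands on the bench to one side of the box, +x within 0.5 rad of straight ahead.
- tube: Brass guide tube fixed in the jig, 24 mm outer and 12 mm inner diameter, 75 mm long, open both ends. Origin: centre of its mouth, at x = 45, y = 0, z = 68 mm in the jig's frame. Its z axis runs along the tube, out of the mouth, toward the jig's +x and 30 degrees above level; its y axis is the jig's y. The rod goes in along -z.
- gauge: Gauge, 0.1 to 0.16 kg. Its x axis runs along the rod to the tip. Origin: on that axis, at the front face of the brass collar (24 mm diameter, from x = -8 to 0). Steel rod 8 mm thick from x = 0 to 68, its last 8 mm tapered to 3. Red square handle 16 x 16 from x = -8 to -93, round end to -103. It starts level on its rest, its z up, axis 45 mm above the bench, tip toward the robot within 0.45 rad.
- gauge_grip (a point): Middle of the gauge's handle on its axis (x = -50 mm in the gauge's frame): the place to grip, across the 16 mm width, from above.
- gauge_tip (a point): Tip of the gauge's rod on its axis, x = +68 mm in the gauge's frame.
- rest: Fixed rest of the gauge: dark base 190 x 50 x 8 mm with two steel posts 10 mm long, one 38 mm behind the gauge's grip point, one 95 mm ahead of it, notched on top, with cheeks up to 45 and 49 mm above the bench. The gauge lifts straight up out of it. Origin: centre of its underside; x points the way the gauge's tip points.
- tile: White reading tile fixed on the bench, 50 x 50 x 12 mm, with a fine black cross. Origin: centre of its underside.
- tile_top (a point): Centre of the tile's top face, 12 mm above the bench.
- maple: Light wooden block, 72 x 35 x 20 mm, packed in the box. Leave it alone.
- tin_a: Small flat round tin, 35 mm diameter, 20 mm high, packed in the box. Leave it alone.
- tin_b: Small flat round tin, 35 mm diameter, 20 mm high, packed in the box. Leave it alone.
- pillbox: Loose metal tin with brass lid, 45 mm diameter, 34 mm high, on the bench. Leave it alone.
- graver: Loose graver with wooden handle, 170 mm long, at the back. Leave it alone.
- pearl_dish: Small wooden dish with three pearls fixed in it, 72 mm diameter, 26 mm high, at the back. Leave it alone.
- polish: Small closed jar, 48 mm diameter, 55 mm high, at the back. Leave it alone.
There are look-alikes about, which are no part of the job. Leave any blue or purple look-alike of the jig alone.

How it is judged:
By the outcome, as a careful person would: the job done as asked, in the order asked, and still so for the second after the job is handed in, while the arm keeps its last pose, push and grip.
It also fails if it takes over 64 s, if anything falls off the work surface, if the arm or the gripper's body presses on something with over 40 N, if the wrist force passes 120 N, or if a joint passes its speed limit or range.

### The arm

A 6-joint arm with a two-finger parallel gripper is mounted at the origin on the work surface. World frame = base frame: x ahead of the robot, y to its left, z up, the work surface at z = 0. Lengths are in m, angles in degrees, forces in N, time in s.
With the tool pointing down it reaches from about 0.375 to 0.75 m from the base axis. Payload 9 kg.
Tool frame: the origin (TCP) lies between the finger pads; the fingertips stand 8 mm ahead of it and the grasp point (between the pads) lies 11 mm behind it; y points along the fingers, z is the direction in which the jaws open and shut, and the axes are right-handed (so a half turn about y gives the same grasp; the last joint's range is limited). The gripper opens to 85 mm and grips with 20 to 120 N. Pads are 22 mm wide; open, the fingers measure 114 mm over their backs; the gripper's body (76 mm by 85 mm) begins 54 mm behind the grasp point. The pads swing forward as they close: fully open they stand 13 mm farther back than shut.
Start: joints at [52.615, 5.964, 5.575, 89.605, 0, 77.527], TCP at [0.253, 0.544, 0.239] pointing down, gripper open.
Joint ranges: [-171.21, 171.21], [-48.23, 106.86], [-62.78, 66.21], [-105.2, 120.99], [-86.42, 89.51], [-180, 180]. Speed limits (degrees/s): [127.2, 127.2, 147.25, 180, 180, 180].

### API

Orientations are given as [roll, pitch, yaw] about the fixed x, y, z axes, in that order (R = Rz(yaw) Ry(pitch) Rx(roll)).
In Python, from rig import robot, eoat, solver, imaging, order, monitor gives the robot as it stands. Calls block until the motion is done:
- robot.goto(position, orientation): joint-space move of the TCP to a pose.
- robot.move_linear(position, speed=0.15, frame=None, threshold=None): straight line of the TCP; frame=None keeps the orientation; speed is the mean speed in m/s. With threshold (N) it stops when the force on the tool has changed by that much, and returns True; else False.
- robot.move_j(angles): joint-space move.
- eoat.command_gripper(opening): finger opening in m; the grip force is fixed at half the most; returns when the fingers have stopped.
- robot.pause(seconds).
- solver.solve_ik(position, orientation): joint angles nearest the present ones, or None.
- imaging.read_camera(name): name is "scene" or "side" or "wrist"; returns a dict with "image" (400x640x3 uint8, red, green, blue), "intrinsics" (3x3 intrinsics, pixels), "R" (3x3) and "t" (3): a world point X has camera coordinates R X + t. Camera axes: x right, y down, z forward; pixel columns grow to the right and rows downward; lengths in m; the calibration is good to about 2 mm. The wrist camera is an equidistant fisheye: a pixel r from the principal point sees the ray r / f radians off the axis. A picture is of the moment at which its call begins. There is no depth.
A pose or a line that the arm cannot do raises robot.MotionError and nothing moves.
- order.job_done(): hands the job in, once; it reports no verdict.
Readings, each from a call of its own:
- monitor.current_clock(): time.
- monitor.current_q(): joint angles.
- monitor.current_dq(): joint speeds.
- monitor.current_joint_efforts(): joint torques, N m.
- monitor.current_eef_pos(): TCP position.
- monitor.current_ee_rot(): TCP orientation.
- monitor.current_force(): force on the tool from outside, world axes, zero at the start.
- monitor.current_moment(): the same for the moment, N m.
- monitor.current_width(): finger opening in m.
Only numpy, scipy, OpenCV 4.12 (cv2) and the standard library are available. Lean on these libraries where they do the work, as an engineer would, in place of code of your own. Each camera call takes 0.05 s, during which the arm holds its last target. There are 200 camera calls.

## Working session

There is one attempt and no reset: what is moved stays moved. The work goes in short steps, each a Python script; the robot and the scene stay as the last script left them, time stands still between calls to the robot, and variables do not carry over. Pictures are saved under pics/ and viewed, about 8 in all and at most 12, crops included, and the job is handed in when it is done.

```bash
mkdir -p pics; ls
python3 - <<'E'
from rig import robot, eoat, solver, imaging, order, monitor
import cv2,numpy as np
for n in ["scene","side","wrist"]:
    d=imaging.read_camera(n); cv2.imwrite(f"pics/{n}0.png",d["image"][:,:,::-1])
    np.savez(f"pics/{n}0.npz",**d)
    print(n,np.round(d["intrinsics"],1).tolist(),np.round(-d["R"].T@d["t"],3),np.round(d["R"],3).tolist())
print(monitor.current_ee_rot(),monitor.current_eef_pos(),monitor.current_clock(),monitor.current_width())
E
```

```text
pics
scene [[512.4, 0.0, 315.4], [0.0, 512.4, 194.7], [0.0, 0.0, 1.0]] [ 1.42  -0.402  0.77 ] [[0.46, 0.888, -0.014], [0.539, -0.292, -0.79], [-0.706, 0.355, -0.613]]
side [[368.7, 0.0, 325.9], [0.0, 368.7, 197.8], [0.0, 0.0, 1.0]] [ 0.485 -0.501  0.516] [[0.974, -0.228, 0.008], [-0.139, -0.621, -0.772], [0.181, 0.75, -0.636]]
wrist [[309.7, 0.0, 319.0], [0.0, 309.7, 199.1], [0.0, 0.0, 1.0]] [0.184 0.574 0.374] [[0.421, 0.907, -0.0], [0.866, -0.402, 0.297], [0.269, -0.125, -0.955]]
[-9.00559102e+01  1.09578968e-02 -2.49122574e+01] [0.25256773 0.54399054 0.23870765] 0.15 0.0853491215560509
```

View pics/scene0.png

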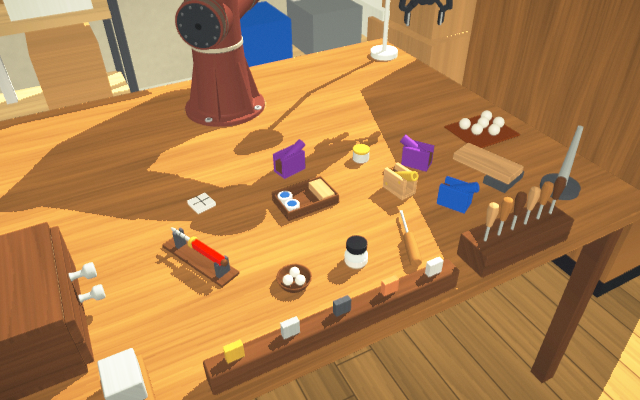

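View pics/side0.png

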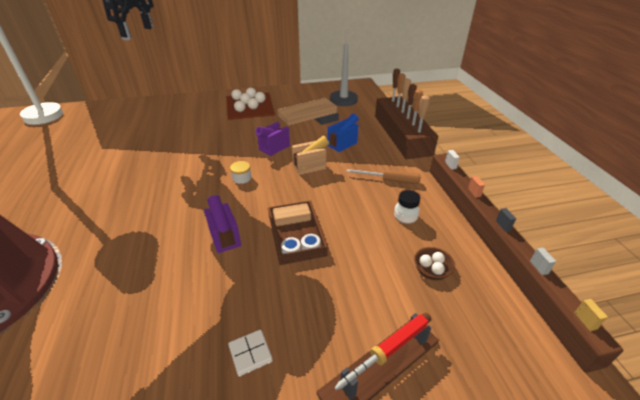

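The scene view shows the box at (305,200), the jig at (400,180), the gauge at (205,255) and the tile at (201,203). The side view shows them at (297,232), (310,155), (385,355) and (250,352). I'll enlarge crops to measure from.

```bash
cat > h.py <<'E'
import numpy as np,cv2
def load(n): 
    d=np.load(f"pics/{n}.npz"); return d["image"],d["intrinsics"],d["R"],d["t"]
def ray(c,uv,fish=False):
    im,K,R,t=c
    x=(uv[0]-K[0,2])/K[0,0]; y=(uv[1]-K[1,2])/K[1,1]
    if fish:
        r=np.hypot(x,y); v=np.array([x/r*np.sin(r),y/r*np.sin(r),np.cos(r)]) if r>1e-9 else np.array([0,0,1.])
    else: v=np.array([x,y,1.])
    return -R.T@t, R.T@v
def at_z(c,uv,z,fish=False):
    o,d=ray(c,uv,fish); return o+d*(z-o[2])/d[2]
def tri(rays):
    A=np.zeros((3,3));b=np.zeros(3)
    for o,d in rays:
        d=d/np.linalg.norm(d);P=np.eye(3)-np.outer(d,d);A+=P;b+=P@o
    p=np.linalg.solve(A,b)
    return p,[np.linalg.norm(np.cross(p-o,d/np.linalg.norm(d))) for o,d in rays]
def proj(c,X,fish=False):
    im,K,R,t=c; v=R@np.asarray(X,float)+t
    if fish:
        rho=np.hypot(v[0],v[1]); th=np.arctan2(rho,v[2]); q=v[:2]/max(rho,1e-12)*th
    else: q=v[:2]/v[2]
    return K[:2,:2]@q+K[:2,2]
def crop(im,x,y,w,h,s):
    c=cv2.resize(im[y:y+h,x:x+w],None,fx=s,fy=s,interpolation=cv2.INTER_CUBIC).copy()
    for k in range((-x)%10,w,10): cv2.line(c,(k*s,0),(k*s,4 if (x+k)%50 else 12),(0,255,0),1)
    for k in range((-y)%10,h,10): cv2.line(c,(0,k*s),(4 if (y+k)%50 else 12,k*s),(0,255,0),1)
    return c
E
python3 - <<'E'
from h import *
S=load("scene0");D=load("side0")
for n,a,b in [("box",(305,200),(297,232)),("jig",(400,182),(310,157)),("gauge tip",(176,232),(342,385)),("gauge end",(222,262),(425,320)),("tile",(201,203),(250,352)),("purple",(290,160),(222,225)),("pillbox",(361,153),(240,171)),("purple2",(417,153),(272,138)),("blue",(458,192),(342,133)),('dish',(295,279),(434,263))]:
    p,r=tri([ray(S,a),ray(D,b)]); print(n,p.round(3),np.round(r,4))
s,d=S[0],D[0]
top=np.hstack([crop(s,265,170,80,56,5),crop(s,375,150,80,56,5)])
bot=np.hstack([crop(d,260,195,80,64,5),crop(d,280,125,80,64,5)])
cv2.imwrite("pics/m1.png",np.vstack([top,bot])[:,:,::-1])
top=np.hstack([crop(s,155,220,90,70,5),crop(s,180,185,50,70,5)])
bot=np.hstack([crop(d,315,310,130,90,4),crop(d,225,325,50,90,4)])
bot=bot[:, :700];top=np.hstack([top[:,:700]]); 
bot=np.pad(bot,((0,0),(0,max(0,700-bot.shape[1])),(0,0)));top=np.pad(top,((0,0),(0,bot.shape[1]-top.shape[1]),(0,0)))
v=np.vstack([top,bot]);print(v.shape)
cv2.imwrite("pics/m2.png",v[:600,:,::-1] if v.shape[0]<=600 else v[:,:,::-1][:600])
E
```

```text
box [0.551 0.008 0.009] [0.0004 0.0004]
jig [0.621 0.231 0.03 ] [0.0003 0.0003]
gauge tip [ 0.555 -0.302  0.04 ] [0.0014 0.0014]
gauge end [ 0.694 -0.246  0.047] [0.0004 0.0004]
tile [ 0.444 -0.216  0.009] [0.0003 0.0003]
purple [0.413 0.034 0.033] [0.0003 0.0003]
pillbox [0.454 0.222 0.02 ] [0.0002 0.0002]
purple2 [0.542 0.338 0.032] [0.0016 0.0016]
blue [0.724 0.322 0.034] [0.0013 0.0013]
dish [ 0.773 -0.125  0.013] [0.0005 0.0005]Traceback (most recent call last):
  File "<stdin>", line 10, in <module>
    return _nx.concatenate(arrs, 1, dtype=dtype, casting=casting)
           ~~~~~~~~~~~~~~~^^^^^^^^^^^^^^^^^^^^^^^^^^^^^^^^^^^^^^^
ValueError: all the input array dimensions except for the concatenation axis must match exactly, but along dimension 0, the array at index 0 has size 360 and the array at index 1 has size 300
```

Run:
```python
from h import *
S=load("scene0");D=load("side0")
s,d=S[0],D[0]
top=np.hstack([crop(s,265,170,80,56,5),crop(s,375,150,80,56,5)])
bot=np.hstack([crop(d,260,198,80,64,5),crop(d,280,125,80,64,5)])
cv2.imwrite("pics/m1.png",np.vstack([top,bot])[:,:,::-1])
top=np.hstack([crop(s,155,220,90,60,5),crop(s,180,185,50,60,5)])
bot=np.hstack([crop(d,315,325,125,75,4),crop(d,225,325,50,75,4)])
cv2.imwrite("pics/m2.png",np.vstack([top,bot])[:,:,::-1])
```

```text
(no output)
```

View pics/m1.png

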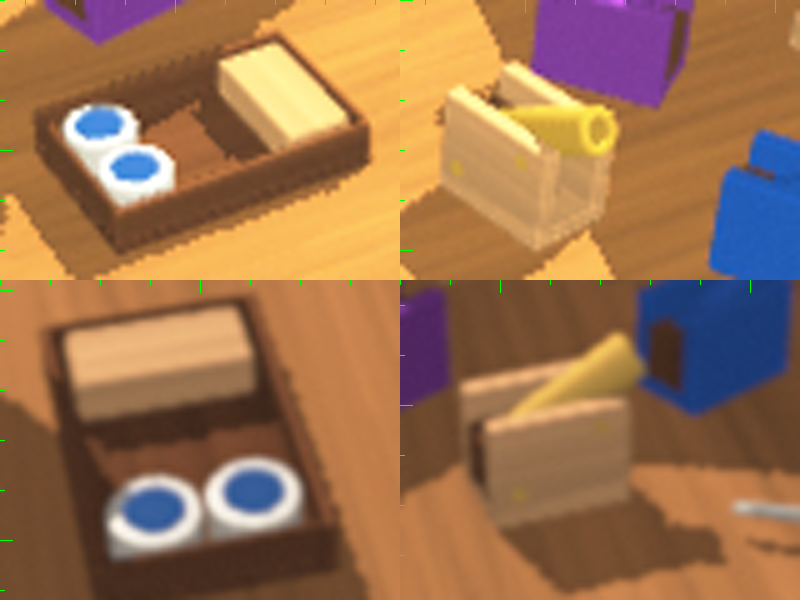

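View pics/m2.png

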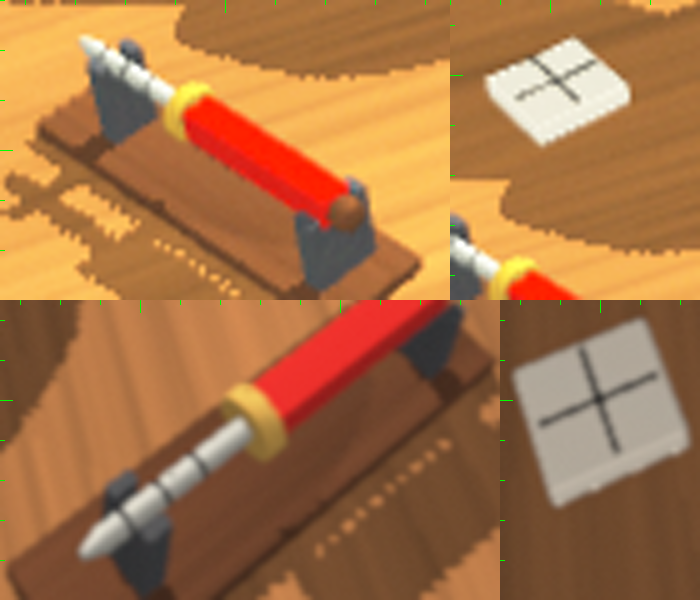

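The crops show the rims, plate corners, gauge tip, collar and tail, and the tile cross clearly. I'll fit planar poses to those corners.

```bash
cat > fit.py <<'E'
from h import *
from scipy.optimize import least_squares
def fit(obs,p0,fish=()):
    def f(p):
        c,s=np.cos(p[2]),np.sin(p[2]);r=[]
        for i,(cam,uv,X) in enumerate(obs):
            W=[p[0]+c*X[0]-s*X[1],p[1]+s*X[0]+c*X[1],X[2]]
            r+=list(proj(cam,W,cam[4] if len(cam)>4 else False)-uv) if len(cam)==4 else list(proj(cam[:4],W,True)-uv)
        return np.array(r)
    o=least_squares(f,p0,loss="soft_l1"); return o.x,f(o.x).reshape(-1,2)
E
python3 - <<'E'
from fit import *
S=load("scene0");D=load("side0")
def A(L,cam,x,y,s,u0,v0): return [(cam,np.array([x+(u-u0)/s,y+(v-v0)/s]),X) for u,v,*X in L]
box=A([(36,115,-.045,-.068,.025),(280,36,-.045,.068,.025),(368,125,.045,.068,.025),(118,250,.045,-.068,0),(368,155,.045,.068,0)],S,265,170,5,0,0)\
 +A([(45,332,-.045,.068,.025),(252,298,.045,.068,.025),(337,525,.045,-.068,.025)],D,260,198,5,0,280)
jig=A([(447,88,-.035,-.023,.056),(555,152,.035,-.023,.056),(440,178,-.035,-.023,0),(538,248,.035,-.023,0),(505,63,-.035,.023,.056),(602,215,.035,.023,0),(598,131,.045,0,.068)],S,375,150,5,400,0)\
 +A([(485,420,-.035,-.023,.056),(630,400,.035,-.023,.056),(497,525,-.035,-.023,0),(630,497,.035,-.023,0),(460,383,-.035,.023,.056),(622,335,.039,0,.078)],D,280,125,5,400,280)
g=A([(83,42,.068,0,.045),(187,110,-.004,0,.045),(347,212,-.103,0,.045)],S,155,220,5,0,0)+A([(83,553,.068,0,.045),(258,420,-.004,0,.045)],D,315,325,4,0,300)
t=A([(558,79,0,0,.012)],S,180,185,5,450,0)+A([(600,400,0,0,.012)],D,225,325,4,500,300)
for n,o,p in [("box",box,[.55,0,0]),("jig",jig,[.62,.23,0]),("gauge",g,[.6,-.28,3.5]),("tile",t,[.44,-.22,0])]:
    x,r=fit(o,p); print(n,x.round(4),"deg",np.degrees(x[2]).round(1)); print(r.round(1).tolist())
E
```

```text
box [0.5487 0.0088 0.027 ] deg 1.5
[[-1.3, -0.3], [-0.5, -1.2], [0.6, 0.3], [-0.4, 2.0], [0.4, 2.5], [-1.7, -1.2], [0.2, -1.4], [0.1, 0.1]]
jig [0.6178 0.2343 0.1686] deg 9.7
[[-0.1, 1.1], [-1.1, 1.8], [-0.2, 1.6], [0.2, 1.4], [2.1, -0.5], [0.9, 0.8], [0.9, 0.3], [0.3, 2.1], [-0.4, -0.1], [-1.1, 1.0], [-0.6, 0.2], [-1.1, -0.4], [-0.9, -0.3]]
gauge [ 0.6086 -0.2815  3.5353] deg 202.6
[[-0.1, 0.6], [0.7, 1.6], [1.0, 3.2], [-0.5, 0.1], [-0.8, 0.6]]
tile [ 0.4439 -0.2148  0.    ] deg 0.0
[[-0.2, 1.2], [-0.3, -0.3]]
```

Fits agree to about 1 to 2 px, roughly 3 mm. Next come close wrist looks at the box and then the jig.

Run:
```python
from rig import robot, eoat, solver, imaging, order, monitor
from h import *
ims=[]
for n,p,y in [("wbox",(.545,.009,.17),1.5),("wjig",(.61,.232,.19),9.7)]:
    robot.goto(p,[-90,0,y]); robot.pause(.2)
    d=imaging.read_camera("wrist"); np.savez(f"pics/{n}.npz",**d); c=load(n)
    print(n,monitor.current_clock(),monitor.current_eef_pos().round(4))
    X={"wbox":(.5487,.0088,.02),"wjig":(.6178,.2343,.04)}[n]
    q=proj(c,X,True).round().astype(int); print(q)
    x=max(0,min(q[0]-100,440));y0=max(0,min(q[1]-75,200)); print("crop",x,y0)
    ims.append(crop(d["image"],x,y0,200,150,4))
    cv2.imwrite(f"pics/{n}.png",ims[-1][:,:,::-1])
```

```text
wbox 2.5917 [0.545  0.0094 0.17  ]
[320 189]
crop 220 114
wjig 3.7667 [0.6102 0.2306 0.1902]
[323 194]
crop 223 119
```

View pics/wbox.png

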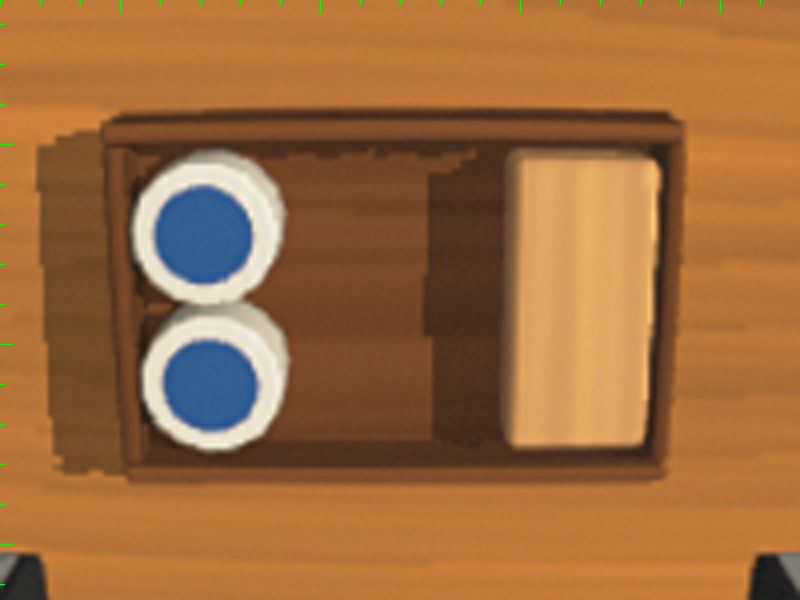

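View pics/wjig.png

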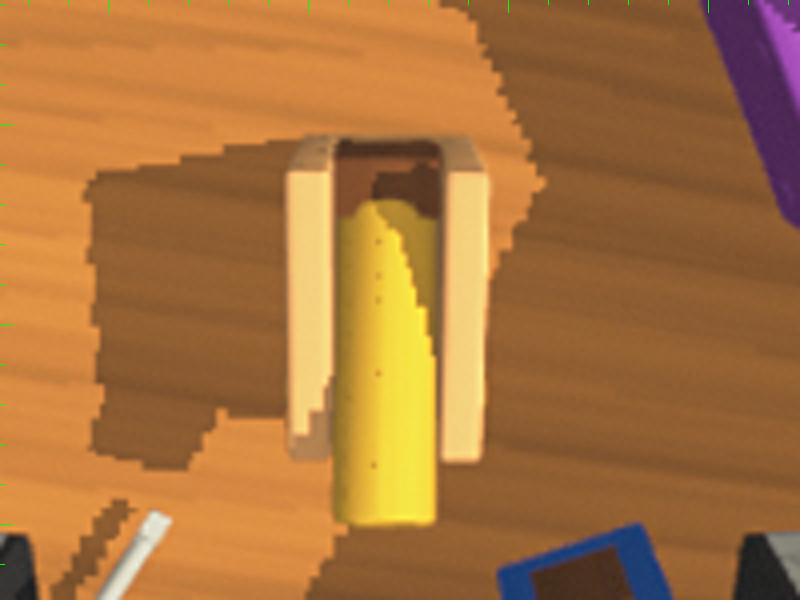

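The box rim corners show at crop (106,122), (683,122), (128,478) and (663,478). The jig's top corners are at (288,172), (490,172), (289,460) and (482,462), with the mouth edge at (385,525). I'll refit with these.

Run:
```python
from fit import *
B=load("wbox")+(1,);J=load("wjig")+(1,)
def A(L,cam,x,y): return [(cam,np.array([x+u/4,y+v/4]),X) for u,v,*X in L]
box=A([(106,122,-.045,-.068,.025),(683,122,-.045,.068,.025),(128,478,.045,-.068,.025),(663,478,.045,.068,.025),(118,112,-.045,-.068,0),(672,110,-.045,.068,0)],B,220,114)
jig=A([(288,172,-.035,-.023,.056),(490,172,-.035,.023,.056),(289,460,.035,-.023,.056),(482,462,.035,.023,.056),(302,137,-.035,-.023,0),(472,137,-.035,.023,0),(385,525,.039,0,.078)],J,223,119)
for n,o,p in [("box",box,[.55,0,0]),("jig",jig,[.62,.23,0])]:
    x,r=fit(o,p); print(n,x.round(4),"deg",np.degrees(x[2]).round(1)); print(r.round(1).tolist())
# gap faces
for u,v,z in [(505,300,.025),(288,365,.025),(285,230,.025)]: print(at_z(B[:4],(220+u/4,114+v/4),z,True).round(4))
```

```text
box [0.5491 0.0077 0.0285] deg 1.6
[[-1.4, 0.0], [1.6, -0.2], [-0.9, 0.9], [0.8, 0.8], [1.3, -0.7], [-1.4, -0.4]]
jig [0.6194 0.2309 0.1598] deg 9.2
[[-1.0, 0.0], [0.5, 0.4], [-0.0, 0.9], [0.0, 0.7], [-0.4, -0.8], [0.5, -0.4], [0.1, -1.0]]
[0.5464 0.0335 0.025 ]
[ 0.5639 -0.0175  0.025 ]
[ 0.5309 -0.0183  0.025 ]
```

Run:
```python
from rig import robot, eoat, solver, imaging, order, monitor
from h import *
y=np.radians(9.2); gx=.6194+.004*np.cos(y); gy=.2313+.004*np.sin(y)
robot.goto([gx,gy,.11],[-90,0,9.2])
hit=robot.move_linear([gx,gy,.033],speed=.1,threshold=15)
print("hit",hit,monitor.current_eef_pos().round(4),monitor.current_width())
if hit: raise SystemExit
eoat.command_gripper(0.03); print("w",monitor.current_width(),monitor.current_force().round(2))
robot.move_linear([gx,gy,.12],speed=.15); robot.pause(.2)
print("w",monitor.current_width(),monitor.current_force().round(2),monitor.current_eef_pos().round(4))
b=np.radians(1.6); tx=.5491+.004*np.cos(b); ty=.0077+.004*np.sin(b)
robot.goto([tx,ty,.12],[-90,0,1.6])
robot.move_linear([tx,ty,.07],speed=.1); robot.pause(.3)
d=imaging.read_camera("wrist"); np.savez("pics/wh.npz",**d)
d2=imaging.read_camera("side"); np.savez("pics/sh.npz",**d2)
print(monitor.current_clock(),monitor.current_eef_pos().round(4),monitor.current_ee_rot().round(2),monitor.current_width())
c=crop(d["image"],220,104,200,110,4)
e=crop(d2["image"],255,165,100,80,4)
e=cv2.copyMakeBorder(e,0,0,0,400,cv2.BORDER_CONSTANT); 
cv2.imwrite("pics/wh.png",crop(d["image"],220,80,200,150,4)[:,:,::-1]); cv2.imwrite("pics/sh.png",crop(d2["image"],230,130,140,120,4)[:,:,::-1])
```

```text
hit False [0.6239 0.2321 0.0339] 0.08560339550696304
w 0.04485188355679963 [ 0.   -0.4   4.14]
w 0.04513291362092011 [-0.32 -0.98 -4.27] [0.6225 0.2318 0.1184]
8.4667 [0.5533 0.0077 0.0703] [-9.001e+01 -3.000e-02  1.600e+00] 0.04513760815513006
```

View pics/wh.png

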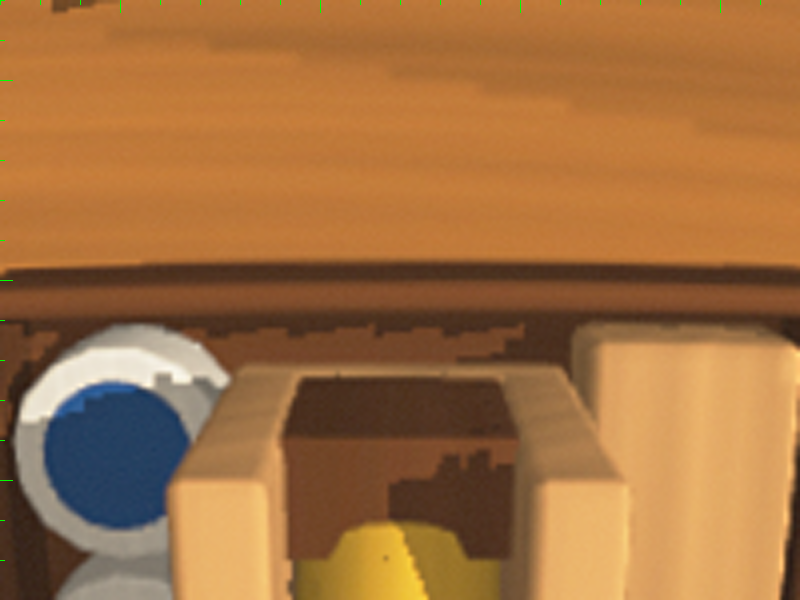

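Run:
```python
from h import *
c=load("wh")
P=lambda u,v,z:at_z(c,(220+u/4,80+v/4),z,True).round(4)
print("jig bottom back",P(240,368,.037),P(562,368,.037))
print("jig top back",P(172,485,.093),P(628,485,.093))
print("maple edge",P(590,345,.025),P(597,430,.025)); print("tin edge",P(232,400,.025))
print("wall rim inner, outer",P(400,317,.025),P(400,280,.025), "jig yaw bottom", )
b=np.radians(1.6)
L=lambda p:((p[0]-.5491)*np.cos(b)+(p[1]-.0077)*np.sin(b),-(p[0]-.5491)*np.sin(b)+(p[1]-.0077)*np.cos(b))
for a in [(240,368,.037),(562,368,.037),(172,485,.093),(628,485,.093),(590,345,.025),(597,430,.025),(232,400,.025),(400,317,.025)]: print(np.round(L(P(*a)),4))
```

```text
jig bottom back [ 0.5154 -0.017   0.037 ] [0.5142 0.0281 0.037 ]
jig top back [ 0.5147 -0.0168  0.093 ] [0.5134 0.0272 0.093 ]
maple edge [0.5131 0.0338 0.025 ] [0.5262 0.0358 0.025 ]
tin edge [ 0.5231 -0.0197  0.025 ]
wall rim inner, outer [0.5098 0.0053 0.025 ] [0.5043 0.0051 0.025 ] jig yaw bottom
[-0.0344 -0.0237]
[-0.0343  0.0214]
[-0.0351 -0.0235]
[-0.0351  0.0205]
[-0.0353  0.0271]
[-0.0221  0.0287]
[-0.0268 -0.0267]
[-0.0394 -0.0013]
```

View pics/sh.png

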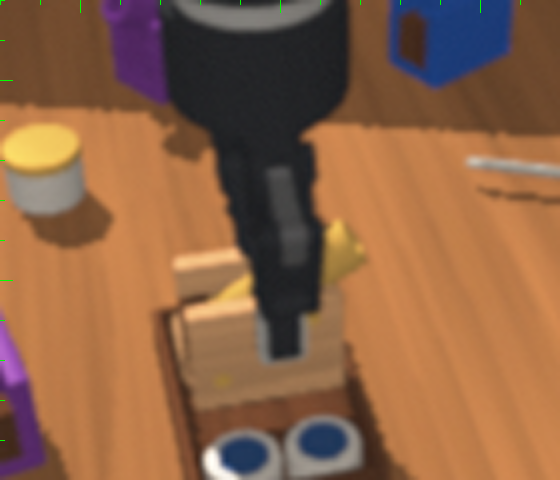

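The jig sits about 1.5 mm toward the tins relative to the gap centre, with x centred. I'll shift it +1.5 mm in y and lower it.

Run:
```python
from rig import robot, eoat, solver, imaging, order, monitor
from h import *
tx,ty=.5533,.0092
hit=robot.move_linear([tx,ty,.050],speed=.08,threshold=8)
print(hit,monitor.current_eef_pos().round(4),monitor.current_force().round(2))
hit=robot.move_linear([tx,ty,.035],speed=.03,threshold=8)
p=monitor.current_eef_pos(); print(hit,p.round(4),monitor.current_force().round(2))
d=imaging.read_camera("side"); np.savez("pics/sp.npz",**d)
if p[2]<.041:
    eoat.command_gripper(.085); print("w",monitor.current_width(),monitor.current_force().round(2))
    robot.move_linear([tx,ty,.15],speed=.15)
    robot.goto([tx-.02,ty,.19],[-90,0,1.6])
    robot.pause(.2)
    w=imaging.read_camera("wrist"); np.savez("pics/wp.npz",**w)
    cv2.imwrite("pics/wp.png",crop(w["image"],220,110,200,150,4)[:,:,::-1])
else: cv2.imwrite("pics/wp.png",crop(d["image"],230,130,140,120,4)[:,:,::-1])
print(monitor.current_clock())
```

```text
False [0.5525 0.0094 0.0489] [ 0.25  0.49 -4.01]
True [0.5537 0.0091 0.0387] [-0.89 -1.08  5.9 ]
w 0.08466541555295176 [-0.35 -0.1  -0.3 ]
11.2667
```

View pics/wp.png

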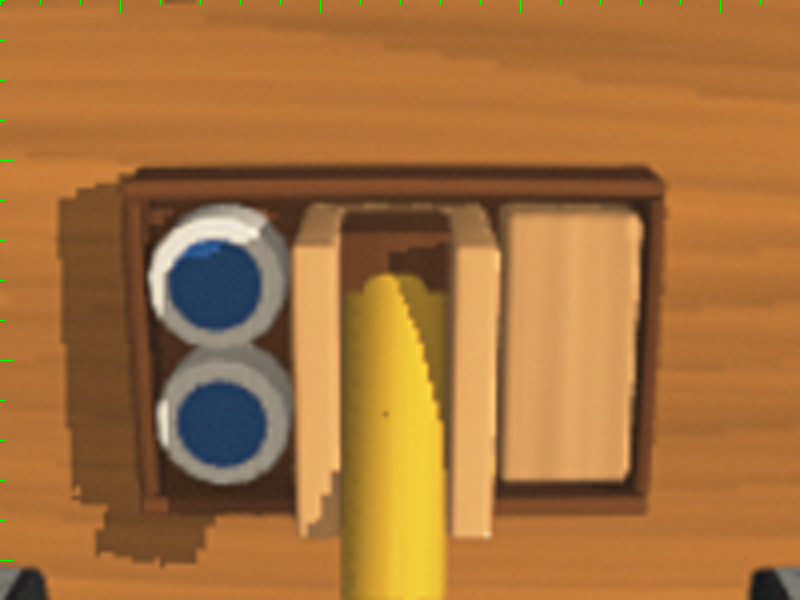

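The jig stands packed with the mouth away from the robot, its top corners at crop (295,247), (499,247), (298,538) and (492,538). Now I'll fit it and go look at the gauge.

Run:
```python
from rig import robot, eoat, solver, imaging, order, monitor
from fit import *
c=load("wp")+(1,)
o=[(c,np.array([220+u/4,110+v/4]),X) for u,v,*X in [(295,247,-.035,-.023,.061),(499,247,-.035,.023,.061),(298,538,.035,-.023,.061),(492,538,.035,.023,.061),(306,206,-.035,-.023,.005),(486,206,-.035,.023,.005)]]
x,r=fit(o,[.55,.01,0]); print("jig",x.round(4),np.degrees(x[2]),r.round(1).tolist())
robot.goto([.645,-.265,.17],[-90,0,22.6]); robot.pause(.2)
w=imaging.read_camera("wrist"); np.savez("pics/wg.npz",**w); c=load("wg")
q=proj(c,(.63,-.273,.045),True); print(q,monitor.current_clock())
x0,y0=max(0,int(min(q[0]-100,440))),max(0,int(min(q[1]-75,250))); print(x0,y0)
cv2.imwrite("pics/wg.png",crop(w["image"],x0,y0,200,150,4)[:,:,::-1])
s=imaging.read_camera("scene"); np.savez("pics/s2.npz",**s)
```

```text
jig [0.5492 0.0081 0.0245] 1.4014783457373259 [[-1.1, 0.1], [0.8, 0.2], [-0.2, 0.5], [0.3, 0.7], [0.5, -1.0], [-0.5, -0.8]]
[318.13248378 173.71413705] 12.6583
218 98
```

View pics/wg.png

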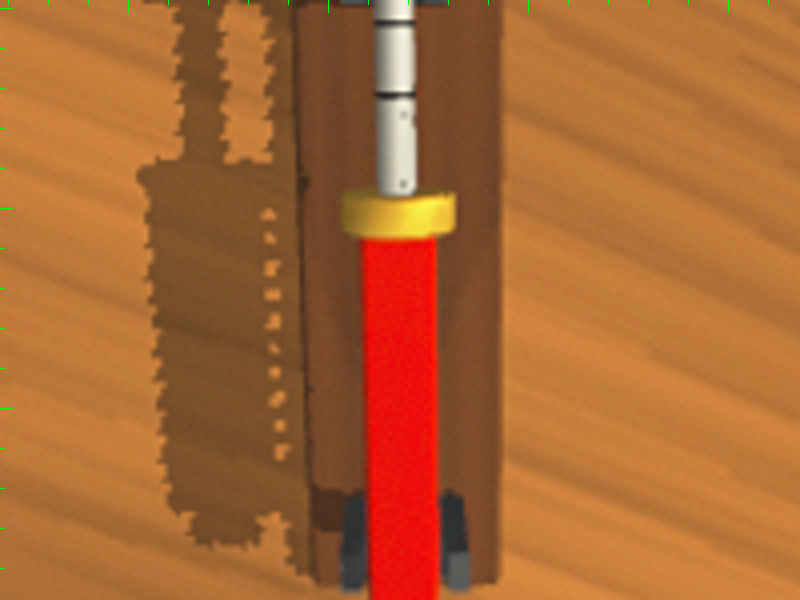

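Run:
```python
from fit import *
c=load("wg")
P=lambda u,v,z:at_z(c,(218+u/4,98+v/4),z,True)
a=P(395,10,.049);b=P(404,590,.053);m=P(399,238,.053)
print(a.round(4),b.round(4),np.degrees(np.arctan2(b[1]-a[1],b[0]-a[0])))
print("collar back",m.round(4),"front side",P(342,195,.045).round(4),P(455,193,.045).round(4), "collar back side",P(342,232,.045).round(4),P(455,230,.045).round(4))
print("handle edges",P(362,240,.053).round(4),P(437,240,.053).round(4))
d=(b-a)[:2]/np.linalg.norm((b-a)[:2]); print("origin est",m[:2]-.008*d, "grip",m[:2]+.042*d)
```

```text
[ 0.5727 -0.2981  0.049 ] [ 0.6891 -0.2475  0.053 ] 23.521930252760008
collar back [ 0.6158 -0.2793  0.053 ] front side [ 0.6131 -0.2935  0.045 ] [ 0.6035 -0.2716  0.045 ] collar back side [ 0.6205 -0.2905  0.045 ] [ 0.6108 -0.2685  0.045 ]
handle edges [ 0.6191 -0.2862  0.053 ] [ 0.6131 -0.2719  0.053 ]
origin est [ 0.60842795 -0.28245281] grip [ 0.65427332 -0.26249781]
```

```bash
cat > ins.py <<'E'
from h import *
from scipy.spatial.transform import Rotation as Rot
YAW=1.5
J=np.array([.5492,.0081]); y=np.radians(YAW)
M=np.array([J[0]+.045*np.cos(y),J[1]+.045*np.sin(y),.073])
def rpy(pitch,yaw): return [-90,-pitch,yaw]
def RR(pitch,yaw): return Rot.from_euler("xyz",rpy(pitch,yaw),degrees=True).as_matrix()
R=RR(30,YAW); AX=R[:,0]
def tcp(s,off=(0,0,0)):  # collar face s metres out of mouth along the axis; off in (axis, normal(tool y), lateral(tool z))
    return M+AX*(s+.05)+R[:,1]*.011+R@np.array(off)
E
python3 - <<'E'
from rig import robot, eoat, solver, imaging, order, monitor
from ins import *
print("R",R.round(3).tolist()); S=load("scene0");D=load("side0")
print("polish",tri([ray(S,(356,254)),ray(D,(407,208))])[0].round(3),"M",M.round(4))
for s in (.12,.083,0): print(s,tcp(s).round(4),solver.solve_ik(tcp(s),rpy(30,YAW)))
gx,gy=.6545,-.2623
robot.goto([gx,gy,.10],[-90,0,23.3])
hit=robot.move_linear([gx,gy,.034],speed=.08,threshold=12)
print(hit,monitor.current_eef_pos().round(4))
if hit: raise SystemExit
eoat.command_gripper(.005); print("w",monitor.current_width(),monitor.current_eef_pos().round(4),monitor.current_force().round(2))
robot.move_linear([gx,gy,.16],speed=.12); robot.pause(.2); print("w",monitor.current_width(),monitor.current_force().round(2),monitor.current_moment().round(3),monitor.current_clock())
robot.goto(tcp(.14),rpy(30,YAW))
robot.move_linear(tcp(.083),speed=.08); robot.pause(.3)
print(monitor.current_eef_pos().round(4),tcp(.083).round(4),monitor.current_ee_rot().round(2),monitor.current_clock())
a=imaging.read_camera("scene");b=imaging.read_camera("side");c=imaging.read_camera("wrist")
for n,d in (("pi_s",a),("pi_d",b),("pi_w",c)): np.savez(f"pics/{n}.npz",**d)
qs=[proj(load(n),M,n=="pi_w").astype(int) for n in ("pi_s","pi_d","pi_w")]; print(qs)
v=[]
for n,q,w,h,s in (("pi_s",qs[0],50,38,8),("pi_d",qs[1],50,38,8),("pi_w",qs[2],100,70,4)):
    x0,y0=q[0]-w//2,max(0,q[1]-h//2); x0=int(x0);y0=int(min(y0,400-h)); print(n,x0,y0); v.append(crop(load(n)[0],x0,y0,w,h,s))
top=np.hstack(v[:2]); bot=cv2.copyMakeBorder(v[2],0,0,0,800-v[2].shape[1],cv2.BORDER_CONSTANT)
cv2.imwrite("pics/pi.png",np.vstack([top,bot])[:,:,::-1])
E
```

```text
R [[0.866, 0.5, -0.026], [0.023, 0.013, 1.0], [0.5, -0.866, 0.0]]
polish [0.779 0.012 0.024] M [0.5942 0.0093 0.073 ]
0.12 [0.7469 0.0133 0.1485] [-11.58864503  -4.1843014  -20.11929109  44.7137332    6.50149504
 -11.38426038]
0.083 [0.7148 0.0124 0.13  ] [-12.34030645  -9.23852538 -26.75740255  43.20667257   6.86949621
 -12.04416478]
0 [0.643  0.0106 0.0885] [-14.39117428 -21.23279041 -41.18047282  41.00951837   7.86882224
 -13.85002896]
False [ 0.6549 -0.2625  0.0347]
w 0.014742824879731489 [ 0.6546 -0.2624  0.0342] [-1.73 -0.03  1.28]
w 0.015024224332609812 [-0.21 -0.32 -1.05] [ 0.032 -0.032 -0.005] 16.1
[0.7151 0.0124 0.1302] [0.7148 0.0124 0.13  ] [-90.01 -30.01   1.51] 18.4
[array([313, 187]), array([318, 203]), array([323, -29])]
pi_s 288 168
pi_d 293 184
pi_w 273 0
```

View pics/pi.png

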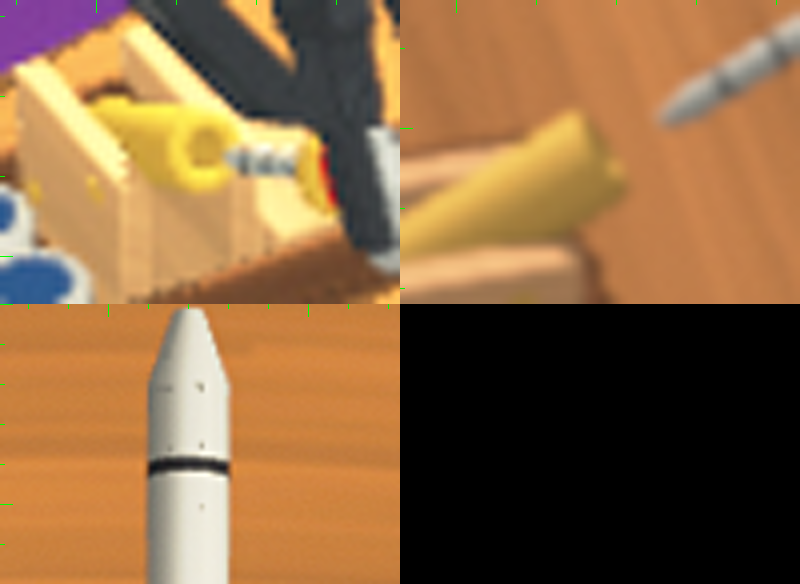

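The scene view has the tip at about (316.5,187.8) and the mouth centre at (313.6,186.4). The side view has the tip at (325.5,199.3) and the mouth at (318.3,202.5). I'll check the tip's offset from the tube axis.

Run:
```python
from ins import *
S=load("pi_s");D=load("pi_d");W=load("pi_w")
t,r1=tri([ray(S,(316.5,187.75)),ray(D,(325.5,199.25))]); m,r2=tri([ray(S,(313.6,186.4)),ray(D,(318.25,202.5))])
print("tip",t.round(4),r1,"mouth",m.round(4),r2,"M",M)
print("tip in tube frame (axial, down-normal, lateral): meas rel", (R.T@(t-m)).round(4),"abs",(R.T@(t-M)).round(4))
T=M+AX*.015; print("expected pix",proj(S,T),proj(D,T),"wrist",proj(W,T,True),"meas wrist",(273+189/4,2/4))
print("rod base-ish wrist expected",proj(W,M+AX*(.015+.05),True),"rod radius cols meas", 273+188.5/4,70)
```

```text
tip [0.607  0.0101 0.0809] [np.float64(0.0007804001216985331), np.float64(0.0007804001216985458)] mouth [0.5932 0.0099 0.0757] [np.float64(0.0007230010796057889), np.float64(0.0007230010796058059)] M [0.59418458 0.00927796 0.073     ]
tip in tube frame (axial, down-normal, lateral): meas rel [ 0.0145  0.0024 -0.0001] abs [ 0.015  -0.0004  0.0005]
expected pix [316.17927863 188.29924041] [325.48371111 199.17210939] wrist [323.47398052   2.32536734] meas wrist (320.25, 0.5)
rod base-ish wrist expected [323.45426014 123.34546384] rod radius cols meas 320.125 70
```

Run:
```python
from rig import robot, eoat, solver, imaging, order, monitor
from ins import *
off=np.array([0,-.0007,0]); f0=monitor.current_force(); m0=monitor.current_moment()
for s in (.06,.045,.03,.015,.004):
    hit=robot.move_linear(tcp(s,off),speed=.05,threshold=8); robot.pause(.1)
    p=monitor.current_eef_pos(); f=R.T@(monitor.current_force()-f0)
    print(s,hit,"axial",round((R.T@(p-tcp(0)))[0],4),"f",f.round(2),"m",(R.T@(monitor.current_moment()-m0)).round(3),monitor.current_clock())
    if hit: break
```

```text
0.06 False axial 0.0605 f [-0.31  0.4  -0.36] m [ 0.03   0.008 -0.026] 19.2583
0.045 False axial 0.0453 f [ 0.46 -0.56 -0.43] m [-0.031  0.023 -0.027] 19.8083
0.03 False axial 0.0303 f [1.   0.06 0.2 ] m [-0.007  0.008 -0.022] 20.3583
0.015 False axial 0.0153 f [ 0.83 -0.26  0.61] m [ 0.027  0.018 -0.052] 20.9083
0.004 False axial 0.0042 f [0.82 0.05 0.66] m [-0.003  0.054 -0.014] 21.375
```

The rod slid in freely. Next: press the collar home, hold, and withdraw.

Run:
```python
from rig import robot, eoat, solver, imaging, order, monitor
from ins import *
off=np.array([0,-.0007,0]); f0=monitor.current_force()
def st(l):
    p=monitor.current_eef_pos(); print(l,"axial",round((R.T@(p-tcp(0)))[0],4),"f",(R.T@(monitor.current_force()-f0)).round(2),"w",round(monitor.current_width(),4),monitor.current_clock())
hit=robot.move_linear(tcp(-.016,off),speed=.02,threshold=8); st(hit)
for _ in range(3): robot.pause(.4); st("hold")
for n in ("side","scene"): np.savez(f"pics/pr_{n}.npz",**imaging.read_camera(n))
```

```text
True axial -0.0014 f [ 2.59 -1.35 -1.11] w 0.0149 21.9083
hold axial -0.0014 f [ 5.27 -3.   -0.95] w 0.0152 22.3083
hold axial -0.0014 f [ 7.73 -3.24 -0.67] w 0.0149 22.7083
hold axial -0.0014 f [ 7.44 -2.64 -2.47] w 0.0152 23.1083
```

Run:
```python
from rig import robot, eoat, solver, imaging, order, monitor
from ins import *
off=np.array([0,-.0007,0])
robot.move_linear(tcp(.02,off),speed=.05); print(monitor.current_force().round(2))
robot.move_linear(tcp(.14,off),speed=.1)
yw=23.3; RL=RR(0,yw); tx=RL[:,0]
tip=np.array([.4439,-.2148,.092]); T=tip+.118*tx+np.array([0,0,-.011])
robot.goto(T+[.08,.06,.12],[-90,0,yw])
robot.goto(T+[0,0,.06],[-90,0,yw]); robot.move_linear(T,speed=.08); robot.pause(.4)
print(monitor.current_eef_pos().round(4),T.round(4),monitor.current_ee_rot().round(2),"w",monitor.current_width(),monitor.current_force().round(2),monitor.current_clock())
for n in ("side","scene","wrist"): np.savez(f"pics/f_{n}.npz",**imaging.read_camera(n))
a=load("f_side");b=load("f_scene"); P=load("pr_side")
for n,c in (("side",a),("scene",b)): print(n,"tip",proj(c,tip),"tile",proj(c,(.4439,-.2148,.012)))
q=proj(P,M).astype(int)
r1=np.hstack([crop(a[0],215,270,130,100,3)[:300,:390],crop(b[0],160,140,136,100,3)[:300,:408]])
r2=np.hstack([crop(P[0],int(q[0])-32,int(q[1])-50,65,75,4),crop(load("pr_scene")[0],280,150,67,75,4),crop(b[0],265,155,67,75,4)])
r2=r2[:,:798]; r1=r1[:,:798]
r1=np.pad(r1,((0,0),(0,798-r1.shape[1]),(0,0)));r2=np.pad(r2,((0,0),(0,798-r2.shape[1]),(0,0)))
cv2.imwrite("pics/fin.png",np.vstack([r1,r2])[:,:,::-1])
```

```text
[-1.28  0.1  -1.25]
[ 0.5524 -0.1682  0.0812] [ 0.5523 -0.1681  0.081 ] [-9.001e+01 -1.000e-02  2.330e+01] w 0.015305994680991692 [-0.49  0.41 -0.63] 27.7417
side tip [242.05428293 318.18831359] tile [249.69685954 349.7145421 ]
scene tip [196.07891657 174.61547505] tile [201.35661544 201.95496028]
```

View pics/fin.png

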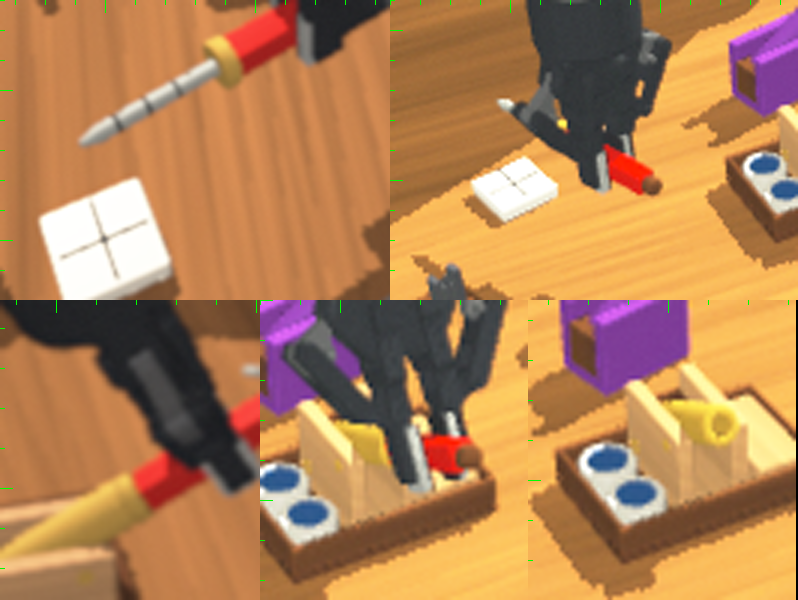

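The tip is at (242.3,317.7) in the side view and (196.3,174.3) in the scene view, within 0.5 px of the prediction over the tile centre. While pressing, the collar sat flush on the mouth, and the jig is still packed.

Run:
```python
from rig import order, monitor
import numpy as np
print(np.abs(monitor.current_dq()).max(),monitor.current_clock()); order.job_done()
```

```text
0.10011919797755003 27.8917
the job is handed in; nothing more can be done
```

The jig is packed in the gap, the gauge was pressed home in the tube and drawn right out, and the arm finished holding it over the reading tile. I handed in at 27.9 s of the 64 s allowed; no verdict is reported.

- **Jig:** It met the floor at the expected height (TCP z 38.7 mm, about 38.9 expected) and was released. A wrist-camera fit then put it within 1 mm of the gap centre with the mouth facing away from the robot. The final scene picture shows it still packed.
- **Gauge:** The rod went in with side forces under 1 N, and the collar stopped within 1.5 mm of the predicted depth. I held it there for 1.2 s while the force rose from about 3 to 8 N along the tube, and a picture shows the collar against the mouth.
- **Finish:** The gauge is level to within 0.01° by the tool reading. Its tip matches the point 80 mm above the tile centre to about 0.5 px in both cameras, and the arm was nearly still (joint speeds at most 0.1°/s).

**Disagreements:**
- Before insertion, one picture estimate put the mouth about 2.5 mm higher than the geometry. I shifted by only 0.7 mm, and the rod entered freely.
- The wrist camera showed the rod about 3 px to one side of where I expected it; the other two cameras did not, so I made no correction.

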